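Charge a beaker with three buffer tablets from the lever dispenser

TASK

Stand the empty beaker under the spout of the tablet dispenser and dispense exactly three tablets into it: press the sprung lever at the back gently down until you feel its stop and let it come right up again, once for each tablet. Then stand the beaker with its three tablets upright in the middle of the magnetic stirrer's round plate and let go; leave the bottles alone and the other tablets in the magazine.

Things in the scene. Friction and masses are not known exactly. Their poses are not given: they have to be found in the camera images.
- beaker: Open glass beaker, 67 mm tall, 50 mm outside diameter (55 mm over the flared rim in the top 7 mm), about 90 g, empty at the start, standing on the worktop either left or right of the dispenser. Origin: centre of its underside; z up through the mouth.
- dispenser: Fixed bench tablet dispenser: dark base, two aluminium cheek plates, clear magazine with black cap, square spout in front, lever behind. Origin: on the worktop below the magazine's axis; -x is the front, towards the robot (yaw within 0.25). Base x = -14 to 98, y = +-42 mm, 11 mm high; cheek plates x = 16 to 58 mm, 48 mm wide, 138 mm high; lever bracket up to 190 mm; cap top 201 mm.
- spout (a point): Centre of the spout's lower opening (30 x 26 mm inside, 34 x 32 mm outside), 40 mm in front of the magazine's axis, 80 mm above the worktop; spout top at 100 mm. It overhangs the beaker's middle, so a gripper pointing straight down there would hit it: pass the beaker in and out from the front, gripper tilted about 40 degrees, spout between the fingers. Worktop below it is clear.
- magazine (a point): Centre of the lowest tablet's seat, on the magazine's axis, 94 mm above the worktop; z up. A tablet that is pushed fully forward drops through the spout, within 12 mm of the spout's centre in plan; the next one sinks to this seat only when the lever is right up again.
- pad_high (a point): A point fixed to the dispenser, 99 mm behind the magazine's axis and 192 mm above the worktop, just above the highest place that the top of the lever's rubber pad (24 x 24 mm, centred in plan on this point) can have. The lever's bracket is clamped higher or lower each time: the pad's top at rest is anywhere from 160 to 191 mm above the worktop; look, or feel for it from above.
- pad_low (a point): A point fixed to the dispenser, 62 mm below pad_high, just below the lowest place the pad can reach. The pad goes down 25 to 30 mm from wherever it rests to a firm rubber stop; only the last 3 mm drop the tablet, so the stop must be felt: a short stroke spoils the count. The spring takes about 4 N at first, 8 N at the stop; over 80 N is too much. It springs back by itself.
- stirrer: Low white magnetic stirrer, fixed, 130 x 130 mm, with a round white plate 113 mm across on top and a black knob on its front (-x) side; it stands on the other side of the dispenser from the beaker. Origin: centre of its underside.
- stirrer_top (a point): Centre of the top of the stirrer's round plate, 42 mm above the worktop.
- wash_bottle: Plastic wash bottle with a bent tube, 62 x 110 x 203 mm, a bystander. Origin: centre of its underside.
- dropper_0: Small brown dropper bottle, 32 mm across, 96 mm tall, a bystander. Origin: centre of its underside.
- dropper_1: Second brown dropper bottle, same size, a bystander. Origin: centre of its underside.
- tablet_0: White round tablet, 20 mm across, 8 mm thick, number 1 of six from the bottom of the stack in the magazine. Origin: centre of its underside.
- tablet_1: White round tablet, 20 mm across, 8 mm thick, number 2 of six from the bottom of the stack in the magazine. Origin: centre of its underside.
- tablet_2: White round tablet, 20 mm across, 8 mm thick, number 3 of six from the bottom of the stack in the magazine. Origin: centre of its underside.
- tablet_3: White round tablet, 20 mm across, 8 mm thick, number 4 of six from the bottom of the stack in the magazine. Origin: centre of its underside.
- tablet_4: White round tablet, 20 mm across, 8 mm thick, number 5 of six from the bottom of the stack in the magazine. Origin: centre of its underside.
- tablet_5: White round tablet, 20 mm across, 8 mm thick, number 6 of six from the bottom of the stack in the magazine. Origin: centre of its underside.
Not all that is in view belongs to the job. Of the things like the beaker, leave any that is purple or turquoise; of the rest the smaller one is meant.

How it is judged:
By the outcome, as a careful person would: the job done as asked, in the order asked, and still so for the second after the job is handed in, with the robot touching nothing.
It also fails if it takes over 72 s, if anything falls off the work surface, if the arm or the gripper's body presses on something with over 40 N, if the wrist force passes 120 N, or if a joint passes its speed limit or range.

ROBOT

A 7-joint arm with a two-finger parallel gripper is mounted at the origin on a cart in front of the work surface, level with it; the furniture and walls round the work are solid. World frame = base frame: x ahead of the robot, y to its left, z up, the work surface at z = 0. Lengths are in m, angles in rad, forces in N, time in s.
With the tool pointing down it reaches from about 0.425 to 0.825 m from the base axis. Payload 3.6 kg.
Tool frame: the origin (TCP) lies where the fingers leave the gripper's body, on its centre line; the fingertips stand 73 mm ahead of it and the grasp point (between the pads) lies 54 mm ahead of it; z points along the fingers, y is the line along which they close (so a half turn about z gives the same grasp; the last joint's range is limited). The gripper opens to 85 mm and grips with 20 to 120 N. Pads are 22 mm wide; open, the fingers measure 114 mm over their backs; the gripper's body (76 mm by 85 mm) begins 54 mm behind the grasp point. The pads swing forward as they close: fully open they stand 13 mm farther back than shut.
Start: joints at [1.321, 0.615, -0.013, 1.423, 0.008, 1.103, -0.04], TCP at [0.144, -0.634, 0.304] pointing down, gripper open.
Joint ranges: [-3.12, 3.12], [-0.3, 2.06], [-1.34, 1.32], [0.26, 2.42], [-1.36, 4.5], [0.01, 1.98], [-2.84, 2.84]. Speed limits (rad/s): [2.79, 2.79, 3.14, 3.14, 3.14, 3.14, 3.14].

INTERFACE

Orientations are given as a unit quaternion [x, y, z, w].
In Python, from station import arm, snapshot, camera_info, ticket gives the robot as it stands. Calls block until the motion is done:
- arm.movep(position, orientation): joint-space move of the TCP to a pose.
- arm.line_to(position, velocity=0.15, ori=None): straight line of the TCP; ori=None keeps the orientation; velocity is the mean speed in m/s.
- arm.move_j(angles): joint-space move.
- arm.move_gripper(opening, effort=None): opening from 0.0 (shut) to 1.0 (fully open); effort is the grip in N (None keeps the last); returns when the fingers have stopped.
- arm.pause(seconds).
- arm.ik(position, orientation): joint angles nearest the present ones, or None.
- snapshot(name): name is "scene" or "top"; returns the picture (384x512x3 uint8, blue, green, red); there is no depth.
- camera_info(name): a dict with "fx", "fy", "cx", "cy" (pixels), "R" (3x3) and "t" (3): a world point X has camera coordinates R X + t. Camera axes: x right, y down, z forward; pixel columns grow to the right and rows downward; lengths in m; the calibration is good to about 2 mm. A picture is of the moment at which its call begins. camera_info takes no time and is no camera call.
A pose or a line that the arm cannot do raises arm.MotionError and nothing moves.
- ticket.finish_job(): hands the job in; it is judged then, once.
Readings, each from a call of its own:
- arm.read_time(): time.
- arm.read_joint_positions(): joint angles.
- arm.read_dq(): joint speeds.
- arm.read_effort(): joint torques, N m.
- arm.read_tool_pos(): TCP position.
- arm.read_eef_rot(): TCP orientation.
- arm.read_ft_force(): force on the tool from outside, world axes, zero at the start.
- arm.read_wrist_torque(): the same for the moment, N m.
- arm.read_opening(): opening from 0.0 (shut) to 1.0 (fully open).
- arm.read_finger_force(): force on a finger pad.
Only numpy, scipy, OpenCV 4.12 (cv2) and the standard library are available. Lean on these libraries where they do the work, as an engineer would, in place of code of your own. Each camera call takes 0.05 s, during which the arm holds its last target. There are 200 camera calls.

## Working session

There is one attempt and no reset: what is moved stays moved. The work goes in short steps, each a Python script; the robot and the scene stay as the last script left them, time stands still between calls to the robot, and variables do not carry over. Pictures are saved under pics/ and viewed, at most 10 in all, crops included, and the job is handed in when it is done.

```bash
mkdir -p pics; ls
python3 - <<'E'
from station import arm, snapshot, camera_info
import cv2,numpy as np
for n in("scene","top"):
    im=snapshot(n); cv2.imwrite(f"pics/{n}0.png",im)
    c=camera_info(n); R=np.array(c["R"]); print(n,c["fx"],c["fy"],c["cx"],c["cy"],R.round(3).tolist(),(-R.T@np.array(c["t"])).round(3))
print(arm.read_time(),arm.read_eef_rot())
E
```

```text
pics
scene 366.38786290694645 366.38786290694645 255.78016603038694 195.79973194868631 [[-0.487, -0.873, -0.02], [-0.408, 0.248, -0.878], [0.772, -0.42, -0.477]] [-0.421  0.498  0.746]
top 461.6638397417508 461.6638397417508 251.7516877226422 190.62507430928784 [[0.022, -1.0, -0.01], [-0.999, -0.022, -0.037], [0.037, 0.011, -0.999]] [ 0.49  -0.02   1.383]
0.1 [ 9.93796113e-01  1.11211363e-01 -1.30025597e-04 -1.14111812e-03]
```

View pics/scene0.png

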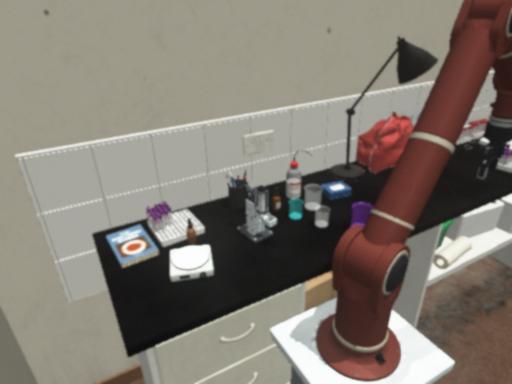

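View pics/top0.png

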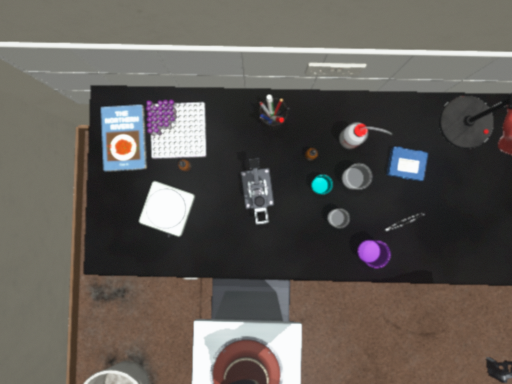

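Candidates for the beaker in the top view: clear small (339,217), clear large (357,176), turquoise (321,184), purple (373,253). By the description it is the clear small one at (339,217); I'll check it in a crop.

```bash
cat > h.py <<'E'
import numpy as np,cv2
from station import arm,snapshot,camera_info,ticket
from scipy.spatial.transform import Rotation as Ro
def ray(n,u,v):
    c=camera_info(n);R=np.array(c["R"]);t=np.array(c["t"])
    return -R.T@t, R.T@np.array([(u-c["cx"])/c["fx"],(v-c["cy"])/c["fy"],1])
def onz(n,u,v,z):
    o,d=ray(n,u,v); return o+d*(z-o[2])/d[2]
def proj(n,X):
    c=camera_info(n);p=np.array(c["R"])@np.asarray(X)+np.array(c["t"])
    return np.array([c["fx"]*p[0]/p[2]+c["cx"],c["fy"]*p[1]/p[2]+c["cy"]])
E
python3 - <<'E'
from h import *
im=cv2.imread("pics/top0.png")[140:275,225:395]
a=cv2.resize(im,None,fx=4.4,fy=4.4,interpolation=cv2.INTER_CUBIC)
cv2.imwrite("pics/c1.png",a)
im=cv2.imread("pics/scene0.png")[170:250,225:345]
cv2.imwrite("pics/c2.png",cv2.resize(im,None,fx=6.5,fy=6.5,interpolation=cv2.INTER_CUBIC))
E
```

```text
(no output)
```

View pics/c1.png

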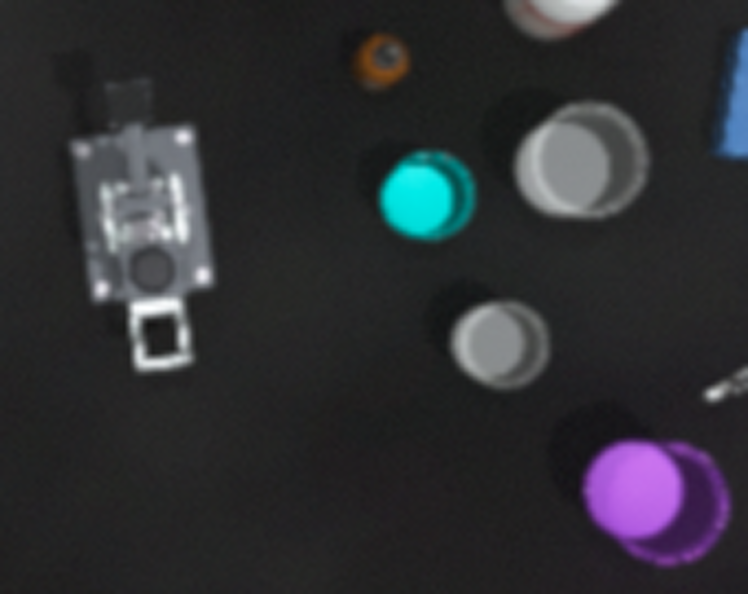

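View pics/c2.png

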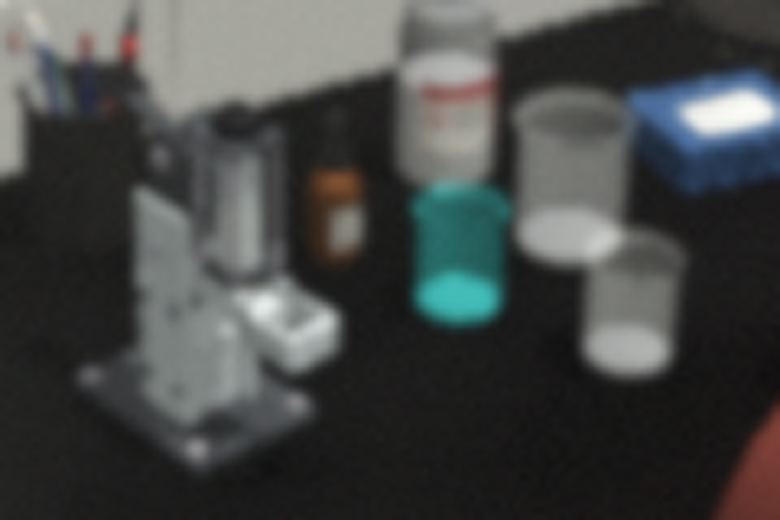

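The crop confirms it: small clear beaker at top-view pixel (339,217), empty. It is narrower than the clear one at (357,176). Dispenser with spout front at (261,216), cap (259,201), pad about (254,163).

Run:
```python
from h import *
im=cv2.imread("pics/top0.png")
C=lambda x,y:(225+(x+.5)/4.4-.5,140+(y+.5)/4.4-.5)
P=[];M=[]
for (x,y),z,m in [((68,145),.011,(98,42)),((196,125),.011,(98,-42)),((216,286),.011,(-14,-42)),((92,300),.011,(-14,42)),
  ((128,305),.1,(-23,16)),((181,298),.1,(-23,-16)),((193,362),.1,(-57,-16)),((140,370),.1,(-57,16)),((152,269),.201,(0,0))]:
    P.append(onz("top",*C(x,y),z)[:2]);M.append(np.array(m)/1000)
P=np.array(P);M=np.array(M)
p0=P.mean(0);m0=M.mean(0);a=P-p0;b=M-m0
yaw=np.arctan2((b[:,0]*a[:,1]-b[:,1]*a[:,0]).sum(),(a*b).sum())
R=np.array([[np.cos(yaw),-np.sin(yaw)],[np.sin(yaw),np.cos(yaw)]]);d=p0-R@m0
print("disp",d,yaw,"res mm",((P-(M@R.T+d))*1000).round(1).tolist())
W=lambda x,y=0:d+R@np.array([x,y])
print("spout",W(-.04),"pad",W(.099))
print("pad top px for z .16 .175 .19",[((proj("top",[*W(.099),z])-[225,140])*4.4).round() for z in(.16,.175,.19)],[((proj("scene",[*W(.099),z])-[225,170])*6.5).round() for z in(.16,.175,.19)])
g=im.min(2)
# beaker: rim & base blobs
sub=g[195:240,322:356]; m=((sub>60)*255).astype(np.uint8)
cs,_=cv2.findContours(m,0,2);c=max(cs,key=cv2.contourArea);print("bbox",cv2.boundingRect(c),sub.max())
m=((sub>125)*255).astype(np.uint8);cs,_=cv2.findContours(m,0,2);c2=max(cs,key=cv2.contourArea);print("in",cv2.boundingRect(c2),cv2.minEnclosingCircle(c2))
print("rim",onz("top",*C(505,345),.067),"base",onz("top",*C(494,343),.004))
# stirrer
m=((g[170:245,130:205]>120)*255).astype(np.uint8);cs,_=cv2.findContours(m,0,2);c=max(cs,key=cv2.contourArea)
r=cv2.minAreaRect(c);print("stir",r,onz("top",r[0][0]+130,r[0][1]+170,.04))
s=cv2.resize(im[170:245,130:205],None,fx=5,fy=5,interpolation=cv2.INTER_CUBIC)
hc=cv2.HoughCircles(cv2.GaussianBlur(s[:,:,1],(5,5),0),cv2.HOUGH_GRADIENT,1,200,param1=60,param2=15,minRadius=80,maxRadius=130)
print(hc)
if hc is not None: x,y,_=hc[0,0];print(onz("top",130+x/5-.4,170+y/5-.4,.042))
```

```text
disp [ 0.50788925 -0.02714751] 0.16018201633534349 res mm [[-3.9, 1.1], [-1.9, -2.4], [0.0, -0.2], [2.1, 0.3], [4.2, 2.5], [4.3, 0.8], [-2.3, -2.2], [-3.0, -0.5], [0.5, 0.6]]
spout [ 0.46840132 -0.03352742] pad [ 0.60562188 -0.01135722]
pad top px for z .16 .175 .19 [array([128., 107.]), array([128., 104.]), array([128., 102.])] [array([120., 111.]), array([119.,  86.]), array([118.,  61.])]
bbox (5, 13, 23, 20) 176
in (7, 15, 14, 16) ((13.5, 22.5), 7.648629188537598)
rim [ 0.46634199 -0.25626544  0.067     ] base [ 0.46639532 -0.260135    0.004     ]
stir ((36.301780700683594, 38.28062057495117), (45.116424560546875, 45.16361999511719), 19.29004669189453) [0.48301938 0.24244073 0.04      ]
None
```

```bash
cat >> h.py <<'E'
B=np.array([.466,-.2578]); D=np.array([.5079,-.0271]); YAW=.160
def W(x,y=0): c,s=np.cos(YAW),np.sin(YAW); return D+np.array([c*x-s*y,s*x+c*y])
SP=W(-.04)+[.0005,0]; PAD=W(.099); ST=np.array([.483,.2424])
def pose(g,head,tilt,back=0.,flip=False):
    """TCP pose for grasp point g, heading & tilt (rad), tool drawn back by `back`"""
    h=np.array([np.cos(head),np.sin(head),0]);z=np.sin(tilt)*h-np.cos(tilt)*np.array([0,0,1])
    y=np.array([np.sin(head),-np.cos(head),0])*(-1 if flip else 1);x=np.cross(y,z)
    return np.asarray(g)-(.054+back)*z, Ro.from_matrix(np.c_[x,y,z]).as_quat()
T=np.deg2rad(53)
E
python3 - <<'E'
from h import *
hb=np.arctan2(B[1],B[0])
print("TCP->",arm.read_tool_pos(), arm.read_opening(), arm.read_ft_force())
L={}
for f in(0,1):
  for n,(g,h,t,b) in dict(pre=([*B,.039],hb,T,.085),gr=([*B,.039],hb,T,.004),up=([*B,.13],hb,T,.004),
   upY=([*B,.13],YAW,T,.004),front=([*(SP-[.10,.016]),.041],YAW,T,.004),under=([*SP,.041],YAW,T,.004),ret=([*SP,.039],YAW,T,.09),
   padhi=([*PAD,.26],YAW,0,0),padlo=([*PAD,.14],YAW,0,0),st_hi=([*ST,.15],.45,T,.004),st=([*ST,.082],.45,T,.004)).items():
    p,q=pose(g,h,t,b,f);j=arm.ik(p,q);print(f,n,p.round(3),None if j is None else np.round(j,2))
E
```

```text
TCP-> [ 0.1435487  -0.63342555  0.30283685] 0.997531978527212 [ 0.75180964 -0.49154744 -0.30832253]
0 pre [ 0.369 -0.204  0.123] None
0 gr [ 0.425 -0.235  0.074] None
0 up [ 0.425 -0.235  0.165] None
0 upY [ 0.42  -0.265  0.165] [ 1.45  0.92 -0.97  2.36  3.34  0.4   2.46]
0 front [ 0.323 -0.057  0.076] None
0 under [ 0.423 -0.041  0.076] None
0 ret [ 0.355 -0.052  0.126] None
0 padhi [ 0.606 -0.011  0.314] [ 0.13  0.55 -0.24  1.54  0.14  1.07 -1.56]
0 padlo [ 0.606 -0.011  0.194] [ 0.04  0.67 -0.09  1.68  0.08  0.8  -1.5 ]
0 st_hi [0.441 0.222 0.185] None
0 st [0.441 0.222 0.117] None
1 pre [ 0.369 -0.204  0.123] None
1 gr [ 0.425 -0.235  0.074] None
1 up [ 0.425 -0.235  0.165] None
1 upY [ 0.42  -0.265  0.165] [ 1.53  1.02 -1.15  2.36  2.88  0.4  -0.2 ]
1 front [ 0.323 -0.057  0.076] None
1 under [ 0.423 -0.041  0.076] None
1 ret [ 0.355 -0.052  0.126] None
1 padhi [ 0.606 -0.011  0.314] [ 0.47  0.67 -0.87  1.53  0.53  1.2   1.24]
1 padlo [ 0.606 -0.011  0.194] [ 0.45  0.8  -0.82  1.67  0.68  0.98  1.12]
1 st_hi [0.441 0.222 0.185] None
1 st [0.441 0.222 0.117] None
```

Run:
```python
from h import *
hb=np.arctan2(B[1],B[0])
def scan(n,xy,z,back,h0):
  print(n)
  for td in(25,30,35,40,45,50,55):
    r=""
    for dh in np.arange(-1.0,1.01,.2):
      s=""
      for f in(0,1):
        p,q=pose([*xy,z],h0+dh,np.deg2rad(td),back,f); s+=".X"[arm.ik(p,q) is not None]
      r+=" "+s
    print(td,r)
scan("under",SP,.041,.004,YAW); scan("ret",SP,.041,.06,YAW)
scan("gr",B,.039,.004,hb); scan("st",ST,.083,.004,.46)
```

```text
under
25  XX XX .. .. .. .. XX XX XX XX XX
30  XX .. .. .. .. .. .. .. XX XX XX
35  XX .. .. .. .. .. .. .. XX XX XX
40  .. .. .. .. .. .. .. .. XX XX XX
45  .. .. .. .. .. .. .. .. .. XX XX
50  .. .. .. .. .. .. .. .. .. XX XX
55  .. .. .. .. .. .. .. .. .. XX XX
ret
25  XX XX .. .. .. .. .. XX XX XX XX
30  XX .. .. .. .. .. .. .. XX XX XX
35  .. .. .. .. .. .. .. .. XX XX XX
40  .. .. .. .. .. .. .. .. .. XX XX
45  .. .. .. .. .. .. .. .. .. XX XX
50  .. .. .. .. .. .. .. .. .. XX XX
55  .. .. .. .. .. .. .. .. .. XX XX
gr
25  XX XX XX XX XX XX XX XX XX XX XX
30  XX XX XX XX XX XX XX XX XX XX XX
35  XX XX XX XX XX XX XX XX XX XX XX
40  XX XX XX XX .. .. .. XX XX XX XX
45  XX XX XX .. .. .. .. .. XX XX XX
50  XX XX XX .. .. .. .. .. XX XX XX
55  XX XX .. .. .. .. .. .. .. XX XX
st
25  XX XX XX XX XX XX XX XX XX XX XX
30  XX XX XX XX XX XX XX XX XX XX XX
35  XX XX XX XX XX XX XX XX XX XX XX
40  XX XX XX XX .. .. .. XX XX XX XX
45  XX XX XX .. .. .. .. .. XX XX XX
50  XX XX XX .. .. .. .. .. XX XX XX
55  XX XX XX .. .. .. .. .. XX XX XX
```

```bash
cat >> h.py <<'E'
T=np.deg2rad(52); BK=.007; HB=.1; HS=YAW+.8; HT=1.08
def ext(d): return SP-d*np.array([np.cos(HS),np.sin(HS)])   # outside the spout along the heading
E
python3 - <<'E'
from h import *
def chk(n,xy,z,h,b=BK):
    r=[]
    for f in(0,1):
        p,q=pose([*xy,z],h,T,b,f);j=arm.ik(p,q);r.append(None if j is None else np.round(j,2).tolist())
    print(n,r)
chk("pre",B,.13,HB);chk("gr",B,.039,HB);chk("lift",B,.12,HB)
for d in(.05,.1): chk(f"out{d}",ext(d),.042,HS)
chk("side.1",SP+[0,-.1],.042,HS);chk("side.1hi",SP+[0,-.1],.12,HS);chk("side.1vhi",SP+[0,-.1],.32,HS);
chk("under",SP,.039,HS)
for b in(.05,.08,.1):chk(f"ret{b}",SP,.039,HS,b)
chk("mid",[.47,.1],.32,HS);chk("sthi",ST,.32,HT);chk("st",ST,.083,HT);chk("stret",ST,.083,HT,.09)
for h in (-.3,-.2,-.1,1.2,1.4):chk(f"st{h}",ST,.083,h)
E
```

```text
pre [[1.42, 0.89, -0.96, 2.39, 3.22, 0.45, 2.5], [1.51, 1.0, -1.15, 2.39, 2.84, 0.47, -0.23]]
gr [[1.42, 1.18, -0.96, 2.4, 3.09, 0.63, 2.84], [1.5, 1.31, -1.15, 2.39, 2.78, 0.67, 0.05]]
lift [[1.42, 0.93, -0.96, 2.39, 3.2, 0.48, 2.54], [1.5, 1.03, -1.15, 2.39, 2.82, 0.49, -0.19]]
out0.05 [[1.26, 1.16, -0.96, 2.29, -1.02, 0.06, 1.11], [1.23, 1.13, -0.91, 2.29, -1.32, 0.12, -1.73]]
out0.1 [[1.33, 1.1, -0.86, 2.27, -0.82, 0.21, 0.99], [1.16, 0.99, -0.57, 2.28, -1.27, 0.44, -1.7]]
side.1 [[1.24, 1.08, -0.82, 2.13, -0.73, 0.3, 0.83], [0.86, 0.92, -0.2, 2.14, -1.33, 0.77, -1.73]]
side.1hi [[1.23, 0.89, -0.8, 2.13, -0.78, 0.46, 0.76], [0.58, 0.75, 0.21, 2.15, -1.32, 1.1, -1.83]]
side.1vhi [[1.23, 0.46, -0.72, 1.97, -0.79, 0.94, 0.48], [0.39, 0.41, 0.46, 1.99, -1.1, 1.35, -2.32]]
under [[1.21, 1.28, -1.13, 2.3, 2.03, 0.16, -2.01], [1.21, 1.28, -1.13, 2.3, 2.03, 0.16, 1.13]]
ret0.05 [[1.23, 1.11, -0.99, 2.3, -1.13, 0.07, 1.14], [1.32, 1.24, -1.19, 2.3, 1.36, 0.17, 1.79]]
ret0.08 [[1.26, 1.02, -0.92, 2.29, -1.0, 0.19, 1.02], [1.16, 0.94, -0.75, 2.3, -1.28, 0.34, -1.84]]
ret0.1 [[1.28, 0.97, -0
[... 173 characters left out ...]

sthi [[0.71, 0.49, -1.22, 2.18, -1.07, 0.16, 0.23], [0.66, 0.44, -1.12, 2.18, -1.25, 0.23, -2.74]]
st [[0.44, 1.04, -0.96, 2.38, 3.14, 0.52, 2.69], [0.52, 1.16, -1.15, 2.37, 2.79, 0.55, -0.06]]
stret [None, None]
st-0.3 [[-0.42, 0.95, -0.77, 2.3, 1.83, 1.47, 1.81], [-0.42, 0.95, -0.77, 2.3, 1.83, 1.47, -1.33]]
st-0.2 [[-0.4, 0.95, -0.77, 2.35, 1.92, 1.46, 1.83], [-0.3, 1.04, -0.96, 2.35, 1.92, 1.63, -1.24]]
st-0.1 [[-0.27, 1.04, -0.96, 2.4, 2.01, 1.62, 1.93], [-0.19, 1.16, -1.15, 2.4, 2.01, 1.8, -1.11]]
st1.2 [[0.48, 1.04, -0.97, 2.31, 3.27, 0.35, 2.66], [0.56, 1.16, -1.15, 2.31, 2.74, 0.37, 0.1]]
st1.4 [[0.59, 1.16, -1.13, 2.19, 2.07, 0.1, -2.24], [0.59, 1.16, -1.13, 2.19, 2.07, 0.1, 0.9]]
```

Run:
```python
from h import *
pts=dict(pre=(B,.13),gr=(B,.039),vhi=(B,.32),mid=(SP+[.0,0],.32),lefthi=(SP+[0,.12],.32),left=(SP+[-.03,.11],.042),leftb=(SP+[0,.11],.042),under=(SP,.042),sthi=(ST,.2),st=(ST,.083))
for h in(-.9,-1.05,-1.2,-1.4):
  for td in(45,52):
    print("h",h,td)
    for n,(xy,z) in pts.items():
      s=n.ljust(7)
      for f in(0,1):
        p,q=pose([*xy,z],h,np.deg2rad(td),BK,f);j=arm.ik(p,q);s+=" | "+("None" if j is None else " ".join(f"{v:5.2f}" for v in j))
      print(s)
```

```text
h -0.9 45
pre     | None | None
gr      | None | None
vhi     | -0.69  0.32  1.18  2.23  0.76  0.11 -2.84 |  0.29  0.17 -0.10  2.21  1.38  0.50 -0.31
mid     |  0.45  0.36 -1.15  2.16  1.23  1.26  2.45 |  0.25  0.27 -0.83  2.17  1.18  1.11 -0.63
lefthi  |  0.12  0.48 -1.15  2.03  1.15  1.52  2.30 |  0.15  0.52 -1.23  2.03  1.16  1.58 -0.87
left    | -0.21  0.99 -0.77  2.34  1.55  1.41  1.53 | -0.03  1.21 -1.15  2.33  1.54  1.81 -1.61
leftb   | -0.28  0.92 -0.58  2.28  1.57  1.24  1.61 | -0.17  0.99 -0.77  2.27  1.57  1.41 -1.52
under   | None | None
sthi    | -0.24  0.90 -1.15  1.87  1.28  1.78  1.96 | -0.40  0.74 -0.80  1.88  1.16  1.51 -1.09
st      | -0.26  1.15 -1.15  1.93  1.44  1.83  1.77 | -1.34  0.95  0.74  1.96  0.38  0.54 -0.48
h -0.9 52
pre     | None | None
gr      | None | None
vhi     | -0.70  0.34  1.14  2.32  2.17  0.19  1.99 |  0.04  0.19  0.15  2.30  1.75  0.53 -0.72
mid     |  0.37  0.41 -1.15  2.22  1.33  1.40  2.30 |  0.06  0.28 -0.69  2.23  1.28  1.17 -0.79
lefthi  |  0.04  0.54 -1.15  2.07  1.22  1.65  2.18 |  0.02  0.52 -1.10  2.07  1.21  1.61 -0.95
left    | 
[... 5369 characters left out ...]
0.06  2.08  1.21  1.00 -0.66
mid     |  0.26  0.63 -1.15  1.95  1.11  1.83  2.04 | -0.16  0.42 -0.44  1.96  0.98  1.45 -0.90
lefthi  | -0.08  0.64 -0.96  1.79  0.99  1.86  1.99 | -0.23  0.56 -0.69  1.80  0.93  1.72 -1.06
left    | -0.04  1.29 -1.15  2.03  1.28  1.97  1.34 | -0.72  0.92  0.04  2.05  0.92  0.97 -1.37
leftb   | -0.09  1.18 -0.96  1.96  1.28  1.79  1.48 | -0.18  1.08 -0.77  1.97  1.23  1.61 -1.61
under   |  0.20  1.29 -1.15  2.11  1.44  1.98  1.47 | -0.94  1.08  0.75  2.15  0.60  0.40 -0.86
sthi    | -0.35  0.98 -0.96  1.57  1.04  1.97  1.75 | -0.43  0.90 -0.77  1.57  0.97  1.85 -1.31
st      | -0.35  1.17 -0.96  1.61  1.15  1.91  1.61 | -0.72  0.96 -0.22  1.62  0.80  1.42 -1.23
```

```bash
cat >> h.py <<'E'
BK=.005; H=-1.4; HD=np.array([np.cos(H),np.sin(H)])
def P(xy,z,back=BK): return pose([*xy,z],H,T,back,True)
def mv(xy,z,back=BK,v=.2): p,q=P(xy,z,back); arm.line_to(p,velocity=v,ori=q)
def stat(s=""): print(s,"t",round(arm.read_time(),2),np.round(arm.read_tool_pos(),4),"op",round(arm.read_opening(),3),"F",np.round(arm.read_ft_force(),1),"ff",np.round(arm.read_finger_force(),1))
E
python3 - <<'E'
from h import *
arm.movep(*P(B,.20)); stat("hi")
arm.move_gripper(.86)
mv(B,.039); stat("down")
arm.move_gripper(0.,30); stat("closed")
mv(B,.055,v=.1); stat("lift"); print(np.round(arm.read_joint_positions(),2))
cv2.imwrite("pics/g1.png",np.vstack([cv2.resize(snapshot("top")[150:290,230:400],(680,560))]))
E
```

```text
hi t 1.92 [ 0.4581 -0.213   0.2367] op 1.0 F [-0.1 -0.3 -0.4] ff 0.0
down t 3.67 [ 0.4583 -0.2121  0.0759] op 0.86 F [ 0.4 -0.1  0.6] ff 0.0
closed t 4.0 [ 0.4583 -0.2121  0.0759] op 0.571 F [-0.7  1.1  3.3] ff 31.1
lift t 4.31 [ 0.4582 -0.2117  0.0913] op 0.573 F [-0.2  0.2 -0.9] ff 31.1
[-0.38  0.99  0.62  2.27  1.94  0.42 -1.82]
```

View pics/g1.png

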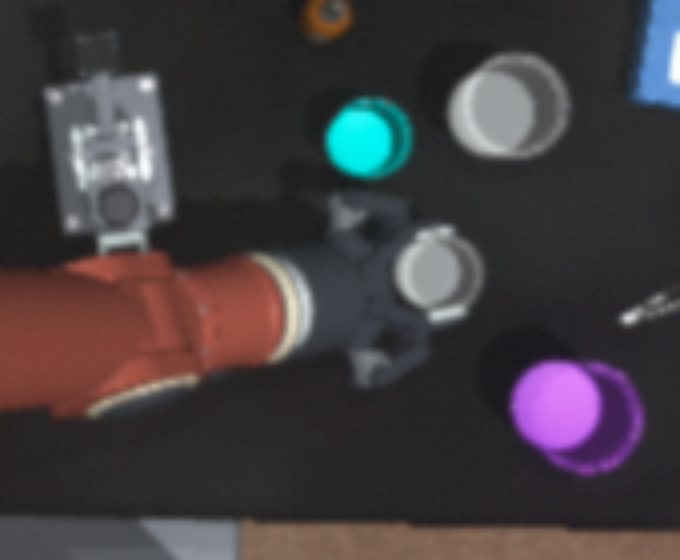

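The small beaker is held upright between the pads at crop (440,272), clear of the turquoise one (368,138). Carrying it over the dispenser to the left side.

Run:
```python
from h import *
mv(B,.30,v=.25); stat("hi")
S=SP-.115*HD
mv(S,.31,v=.25); stat("left hi"); print(np.round(arm.read_joint_positions(),2))
mv(S,.042,v=.2); stat("left low"); print(np.round(arm.read_joint_positions(),2))
im=snapshot("top");cv2.imwrite("pics/l0.png",im);cv2.imwrite("pics/l.png",cv2.resize(im[150:260,180:320],(763,600)))
```

```text
hi t 6.99 [ 0.458  -0.2119  0.336 ] op 0.564 F [ 0.5  0.1 -0.4] ff 31.1
left hi t 8.49 [0.4412 0.124  0.3466] op 0.571 F [ 0.5 -0.5 -1. ] ff 31.1
[-1.1   0.52  0.63  1.89  0.59  1.22 -0.65]
left low t 9.98 [0.4418 0.1256 0.0791] op 0.574 F [-0.2 -0.2 -0.5] ff 31.1
[-1.03  1.01  0.54  2.03  0.55  0.7  -0.96]
```

View pics/l.png

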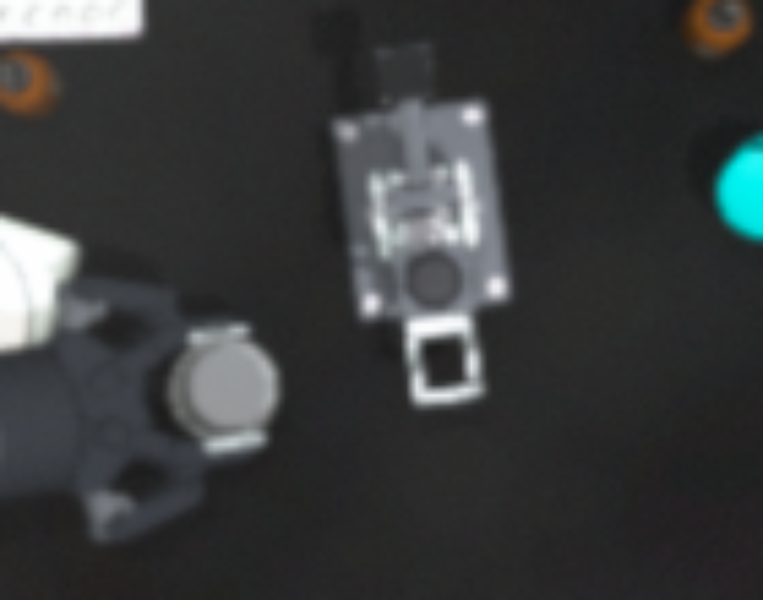

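The beaker is upright in the grip, rim centre about crop (225,388); spout centre about (444,359). I'll correct for the offset, set it under, release and retreat.

Run:
```python
from h import *
C=lambda x,y:((x+.5)/5.45-.5+180,(y+.5)/5.4545-.5+150)
rim=onz("top",*C(225,388),.070)[:2]; bot=onz("top",*C(233,388),.005)[:2]; sp=onz("top",*C(444,359),.1)[:2]
S=SP-.115*HD
print("rim",rim,"bot",bot,"expected",S,"spout",sp,"SP",SP, "rel err mm",((rim-S)-(sp-SP))*1000)
for d in (.0,.03,.06,.09): 
    p,q=P(SP-d*HD,.042); print(np.round(arm.ik(p,q),2))
```

```text
rim [0.45126684 0.08022412] bot [0.4494464  0.08079479] expected [0.44936469 0.07985399] spout [ 0.46936247 -0.033283  ] SP [ 0.46891091 -0.03347273] rel err mm [1.45059181 0.18040142]
[-0.9   1.05  0.68  2.15  0.73  0.44 -0.98]
[-0.93  1.04  0.64  2.12  0.68  0.51 -0.97]
[-0.97  1.02  0.6   2.1   0.63  0.58 -0.97]
[-1.    1.02  0.57  2.06  0.59  0.64 -0.97]
```

Run:
```python
from h import *
mv(SP,.042,v=.12); stat("under")
mv(SP,.0388,v=.05); stat("down")
arm.move_gripper(.72); stat("open")
mv(SP,.0388,.09,v=.15); stat("ret")
im=snapshot("top");cv2.imwrite("pics/u0.png",im);im2=snapshot("scene")
cv2.imwrite("pics/u.png",np.hstack([cv2.resize(im[170:250,220:300],(400,400),interpolation=2),cv2.resize(im2[175:255,225:305],(400,400),interpolation=2)]))
```

```text
under t 11.14 [0.4593 0.0118 0.0784] op 0.57 F [-5.2 -1.4 -0.7] ff 33.8
down t 11.39 [0.4594 0.0118 0.0758] op 0.571 F [-5.4 -0.9  1.6] ff 34.2
open t 11.68 [0.4566 0.0123 0.0745] op 0.721 F [-4.2  1.9 -1.2] ff 0.0
ret t 12.39 [0.45   0.0782 0.1276] op 0.719 F [ 0.3 -0.6 -0.3] ff 0.0
```

View pics/u.png

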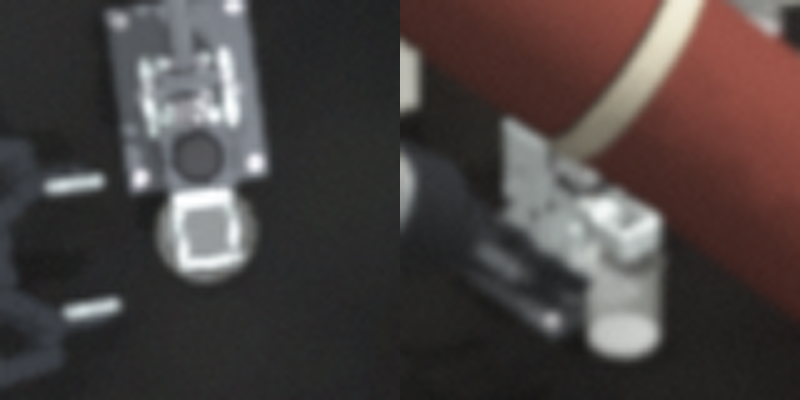

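Beaker stands upright under the spout, rim centre around left crop (207,232) against the spout (207,230), within ~3 mm. Now the lever: close the fingers and feel for the pad from above.

```bash
cat >> h.py <<'E'
def tip(z):   # TCP pose with fingertips at height z above the pad, pointing down
    p,q=pose([*PAD,z+.019],YAW,0,0,FL); return p,q
FL=False
def fz(): return float(np.mean([arm.read_ft_force()[2] for _ in range(2)]))
def down(z,v): p,q=tip(z); arm.line_to(p,velocity=v,ori=q)
E
python3 - <<'E'
from h import *
p=arm.read_tool_pos(); arm.line_to([p[0],p[1]+.03,.33],velocity=.25)
arm.move_gripper(0.,30)
import h
q0=np.array(arm.read_joint_positions());best=None
for f in(False,True):
    h.FL=f;j=arm.ik(*h.tip(.24));print(f,None if j is None else np.round(j,2))
    if j is not None and (best is None or abs(np.array(j)-q0).max()<best[0]): best=(abs(np.array(j)-q0).max(),f)
h.FL=best[1];print("use",h.FL);open("fl","w").write(str(h.FL))
arm.movep(*h.tip(.25)); stat("above")
h.down(.197,.15); stat("at .197"); f0=fz()
z=.197
while z>.152:
    z-=.003; h.down(z,.06); f=fz()-f0
    if f>2: break
print("contact cmd tip z",z,"F",f,"bias",f0); stat()
E
sed -i "s/^FL=False/FL=$(cat fl)/" h.py
```

```text
False [-0.44  0.63  0.74  1.56 -0.45  1.13 -1.01]
True [ 0.02  0.54 -0.06  1.55  0.04  1.06  1.68]
use False
above t 15.05 [ 0.605  -0.0095  0.3222] op 0.0 F [-0.6  1.1 -0.9] ff 0.0
at .197 t 15.55 [ 0.6056 -0.0098  0.2699] op -0.0 F [ 0.4 -0.8  1. ] ff 0.0
contact cmd tip z 0.185 F 2.640334269479097 bias 0.9747927476597926
 t 16.55 [ 0.606  -0.0115  0.2585] op 0.002 F [0.5 0.1 3.6] ff 1.5
```

Run:
```python
from h import *
z=.165; down(z,.05)
print(z,fz())
while z>.145:
    z-=.002; down(z,.03); f=fz(); print(round(z,4),round(arm.read_tool_pos()[2]-.073,4),round(f,1))
    if f>25: break
arm.pause(.2); stat("stop")
down(.197,.08); stat("up"); arm.pause(.3)
im=snapshot("top");cv2.imwrite("pics/p0.png",im);im2=snapshot("scene")
cv2.imwrite("pics/p.png",np.hstack([cv2.resize(im[170:250,220:300],(400,400),interpolation=2),cv2.resize(im2[175:255,255:335],(400,400),interpolation=2)]))
```

```text
0.165 6.850909603875503
0.163 0.1651 6.8
0.161 0.1632 8.6
0.159 0.1612 7.1
0.157 0.1592 7.6
0.155 0.1572 7.7
0.153 0.1567 15.0
0.151 0.1564 22.2
0.149 0.1562 30.4
stop t 19.3 [ 0.6087 -0.0114  0.2292] op -0.002 F [-4.1  3.4 30.1] ff 14.4
up t 20.05 [ 0.6048 -0.011   0.2688] op -0.001 F [-0.1 -0.8 -0.3] ff 0.0
```

View pics/p.png

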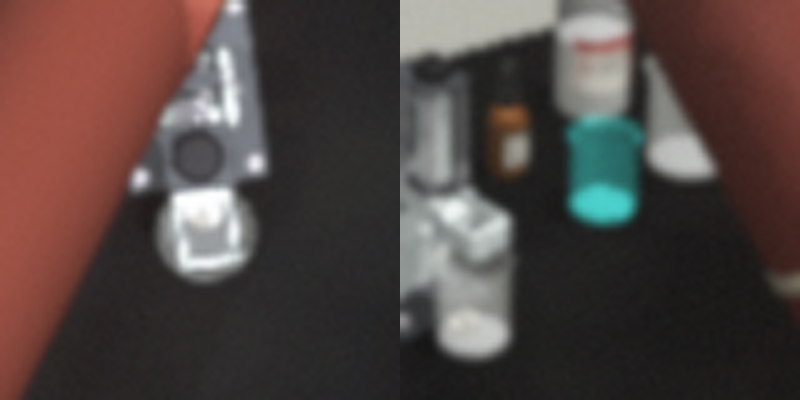

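One tablet now lies in the beaker (right crop (463,320)), the stop was clearly felt (force rising from 8 to 30 N at 0.1565). Two more presses, the same way.

Run:
```python
from h import *
for k in range(2):
    down(.163,.06); z=.159; down(z,.04)
    while z>.145:
        z-=.002; down(z,.03); f=fz()
        if f>25: break
    arm.pause(.2); print(round(z,4),arm.read_tool_pos()[2]-.073,f)
    down(.197,.08); arm.pause(.6); stat("up")
down(.25,.2)
im=snapshot("top");im2=snapshot("scene");cv2.imwrite("pics/q0.png",im2)
cv2.imwrite("pics/q.png",np.hstack([cv2.resize(im[170:250,220:300],(400,400),interpolation=2),cv2.resize(im2[205:255,255:305],(400,400),interpolation=2)]))
```

```text
0.149 0.1560876912600288 32.921351885072326
up t 24.22 [ 0.6056 -0.0113  0.27  ] op -0.002 F [ 0.5  0.3 -0.6] ff 0.0
0.149 0.15614690052984725 32.57979607454967
up t 27.98 [ 0.6056 -0.0113  0.27  ] op 0.004 F [0.4 0.1 0.1] ff 0.0
```

View pics/q.png

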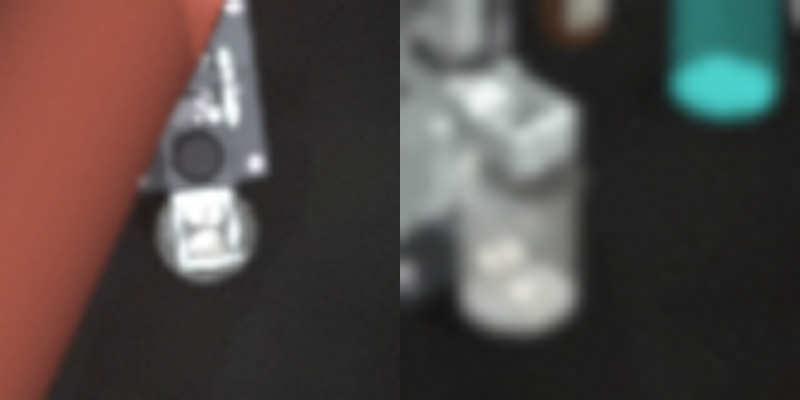

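Tablets are visible in the beaker (right crop, (500,255), (525,290)); the count shows better once out from under the spout. Regrasping now with the heading turned slightly more to the front, since the finger brushed the dispenser (5 N) before.

Run:
```python
import h; from h import *
h.H=-1.3; h.BK=.008; HD=np.array([np.cos(h.H),np.sin(h.H)])
Bc=SP+[-.0025,0]
def mv(xy,z,back=.008,v=.2): p,q=h.P(xy,z,back); arm.line_to(p,velocity=v,ori=q)
p=arm.read_tool_pos(); arm.line_to([p[0],p[1],.36],velocity=.25)
arm.move_gripper(.72)
arm.movep(*h.P(Bc-.08*HD,.24)); stat("hi"); print(np.round(arm.read_joint_positions(),2))
mv(Bc,.039,.095,v=.22); stat("ret pose"); print(np.round(arm.read_joint_positions(),2))
mv(Bc,.039,v=.12); stat("in")
arm.move_gripper(0.,30); stat("closed")
mv(Bc,.043,v=.05); stat("lifted")
mv(Bc-.115*HD,.043,v=.12); stat("out")
mv(Bc-.115*HD,.13,v=.15); stat("up")
im=snapshot("top");cv2.imwrite("pics/o0.png",im);im2=snapshot("scene")
cv2.imwrite("pics/o.png",np.hstack([cv2.resize(im[175:255,190:270],(400,400),interpolation=2),cv2.resize(im2[180:260,200:280],(400,400),interpolation=2)]))
```

```text
hi t 30.4 [0.4335 0.088  0.277 ] op 0.724 F [0.8 0.3 0.3] ff 0.0
[-1.15  0.62  0.75  2.09  0.64  0.88 -0.67]
ret pose t 31.22 [0.4358 0.079  0.1317] op 0.718 F [-0.3  0.4  0.1] ff 0.0
[-1.08  0.93  0.71  2.17  0.65  0.54 -0.88]
in t 32.09 [0.4536 0.0141 0.0776] op 0.717 F [-0.9 -0.2 -0.9] ff 0.0
closed t 32.34 [0.4536 0.0142 0.0777] op 0.568 F [-1.   3.   3.6] ff 31.5
lifted t 32.59 [0.4533 0.0139 0.0812] op 0.572 F [-0.1 -0.9 -1.8] ff 31.1
out t 33.7 [0.4225 0.1234 0.0815] op 0.568 F [-0.8 -0.3 -0.5] ff 31.1
up t 34.43 [0.4223 0.1244 0.1677] op 0.572 F [-0.3  0.3 -0.8] ff 31.1
```

View pics/o.png

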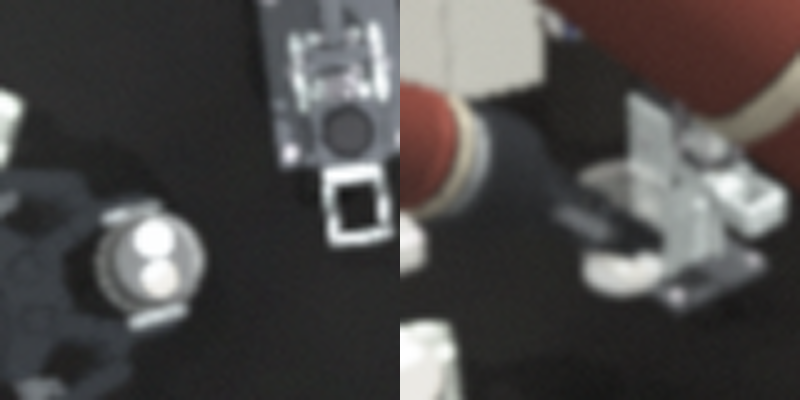

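In the top crop, two tablet discs show at (153,238), brighter, and (158,278); the third may lie under the brighter one, and the spout is empty. I'll check the count numerically through the magazine's stack height before and after, and the blobs' shape.

Run:
```python
from h import *
a=cv2.imread("pics/scene0.png");b=cv2.imread("pics/q0.png")
for z in np.arange(.086,.204,.004):
    u,v=proj("scene",[*D,z]); 
    f=lambda im:int(cv2.getRectSubPix(im,(5,1),(float(u),float(v))).mean())
    print(f"{z:.3f}",(round(u,1),round(v,1)),f(a),f(b))
im=cv2.imread("pics/o0.png")
print(im[217:237,212:230].mean(2).astype(int))
```

```text
0.086 (np.float64(261.6), np.float64(216.4)) 166 183
0.090 (np.float64(261.6), np.float64(215.4)) 162 180
0.094 (np.float64(261.5), np.float64(214.4)) 137 154
0.098 (np.float64(261.5), np.float64(213.4)) 103 116
0.102 (np.float64(261.5), np.float64(212.4)) 89 100
0.106 (np.float64(261.5), np.float64(211.4)) 100 114
0.110 (np.float64(261.5), np.float64(210.4)) 121 135
0.114 (np.float64(261.5), np.float64(209.4)) 134 150
0.118 (np.float64(261.5), np.float64(208.4)) 139 154
0.122 (np.float64(261.4), np.float64(207.3)) 140 152
0.126 (np.float64(261.4), np.float64(206.3)) 139 147
0.130 (np.float64(261.4), np.float64(205.3)) 139 144
0.134 (np.float64(261.4), np.float64(204.3)) 138 143
0.138 (np.float64(261.4), np.float64(203.2)) 138 143
0.142 (np.float64(261.4), np.float64(202.2)) 136 143
0.146 (np.float64(261.4), np.float64(201.1)) 133 144
0.150 (np.float64(261.3), np.float64(200.1)) 129 143
0.154 (np.float64(261.3), np.float64(199.0)) 126 141
0.158 (np.float64(261.3), np.float64(198.0)) 122 137
0.162 (np.float64(261.3), np.float64(196.9)) 119 133
0.166 (np.float64(261.3), np.float64(195.
[... 1274 characters left out ...]
188 160 154 157 170 176]
 [ 93 120 141 149 151 156 181 228 248 252 251 242 218 176 155 156 167 164]
 [ 86 108 136 149 152 163 208 245 252 252 249 243 230 189 156 156 163 146]
 [ 88  96 128 147 153 168 218 247 251 249 243 240 233 197 161 154 151 123]
 [ 92  87 108 134 148 162 199 235 243 242 240 238 231 197 163 154 140 100]
 [ 96  84  88 112 136 152 176 217 233 238 237 232 218 181 155 145 124  83]
 [103  93  81  90 111 134 150 176 210 226 227 213 181 154 137 127  97  61]
 [ 99 102  88  82  88 102 119 139 160 175 177 163 142 130 119  99  67  40]
 [ 73  92  94  95  90  89  94 103 111 115 123 131 138 139 122  85  48  33]
 [ 46  63  84  99  99 102 107 117 126 134 148 167 179 178 150  97  49  33]]
```

Run:
```python
from h import *
a=cv2.imread("pics/scene0.png").astype(float).mean(2);b=cv2.imread("pics/q0.png").astype(float).mean(2)
# magazine ratio per image row over its bright width
for v in range(196,216): print(v,[round(b[v,u]/a[v,u],2) for u in range(257,267)])
for z in(.094,.118,.126,.142): print(z,[proj("scene",[*W(x,y),z]).round(1) for x,y in((0,0),(-.01,0),(0,.01))])
h_=-1.3;HD_=np.array([np.cos(h_),np.sin(h_)]);Bc=SP+[-.0025,0];c=Bc-.115*HD_
im=cv2.imread("pics/o0.png").mean(2)
for n,(r0,r1) in dict(A=(218,226),Bt=(227,235)).items():
    s=im[r0:r1,214:228]>205; ys,xs=np.nonzero(s);u,v=xs.mean()+214,ys.mean()+r0
    for k in(1,2,3):
        t=onz("top",u,v,.091+.003+.008*k)[:2]; off=t-c
        print(n,(round(u,1),round(v,1)),len(xs),"layer",k,"off mm",(off*1000).round(1),"scene px",proj("scene",[*(Bc+off),.003+.008*k]).round(1))
print(cv2.imread("pics/q0.png")[228:248,258:282].mean(2).astype(int))
```

```text
196 [np.float64(1.15), np.float64(1.13), np.float64(1.14), np.float64(1.14), np.float64(1.13), np.float64(1.12), np.float64(1.14), np.float64(1.13), np.float64(1.15), np.float64(1.15)]
197 [np.float64(1.11), np.float64(1.18), np.float64(1.14), np.float64(1.11), np.float64(1.11), np.float64(1.11), np.float64(1.13), np.float64(1.13), np.float64(1.14), np.float64(1.14)]
198 [np.float64(1.16), np.float64(1.13), np.float64(1.13), np.float64(1.12), np.float64(1.11), np.float64(1.11), np.float64(1.13), np.float64(1.12), np.float64(1.13), np.float64(1.14)]
199 [np.float64(1.15), np.float64(1.13), np.float64(1.13), np.float64(1.13), np.float64(1.13), np.float64(1.12), np.float64(1.12), np.float64(1.12), np.float64(1.12), np.float64(1.15)]
200 [np.float64(1.13), np.float64(1.14), np.float64(1.11), np.float64(1.12), np.float64(1.11), np.float64(1.11), np.float64(1.11), np.float64(1.12), np.float64(1.13), np.float64(1.15)]
201 [np.float64(1.11), np.float64(1.1), np.float64(1.04), np.float64(1.06), np.float64(1.08), np.float64(1.08), np.float64(1.1), np.float64(1.11), np.float64(1.11), np.float64
[... 4778 characters left out ...]
37  33  46  93 145 172 177 178 184 194 212 219 209 198 193 191 175
  131  76  39  30  29  28]
 [ 32  28  25  41  86 141 172 181 185 185 191 202 207 202 192 191 187 170
  125  69  38  29  27  28]
 [ 27  22  23  32  71 121 158 177 183 185 186 187 191 191 189 183 171 146
  102  58  33  29  28  28]
 [ 23  20  21  28  50  87 124 149 168 173 176 177 178 180 175 160 139 109
   70  42  29  27  28  29]
 [ 24  23  22  23  31  53  81 107 127 141 146 149 150 150 140 120  94  68
   45  33  29  27  28  28]
 [ 26  27  24  22  26  31  44  59  76  88  95 101 101 100  89  71  52  39
   31  29  29  28  30  29]
 [ 28  26  25  26  25  26  28  34  41  45  50  53  57  52  47  39  32  29
   29  29  29  29  30  27]]
```

Both checks agree on three: the upper blob's scene position (267,236.5) fits a tablet on the second layer (predicted 236.3), i.e. stacked on another. The magazine stack also dropped by about 24 mm. Now the placing.

Run:
```python
import h; from h import *
h.H=-1.3
def mv(xy,z,back=.008,v=.2): p,q=h.P(xy,z,back); arm.line_to(p,velocity=v,ori=q)
mv(ST,.14,v=.15); stat("over"); print(np.round(arm.read_joint_positions(),2))
mv(ST,.086,v=.1); f0=fz(); z=.086
while z>.077:
    z-=.001; mv(ST,z,v=.03); f=fz()-f0
    if f>2.5: break
print("z",z,"f",f); stat()
arm.move_gripper(.74); stat("open")
mv(ST,z,.10,v=.12); p=arm.read_tool_pos(); arm.line_to([p[0],p[1]+.02,.30],velocity=.25); stat("clear")
arm.pause(.3)
im=snapshot("top");cv2.imwrite("pics/s0.png",im)
b=cv2.imread("pics/top0.png")
e=proj("top",[*ST,.042]);print("plate centre px",e,"expected rim centre",proj("top",[*ST,.109]))
d=cv2.absdiff(im,b).max(2)
u,v=e.astype(int); print(im[v-16:v+14,u-18:u+16:1].mean(2).astype(int)[::1])
```

```text
over t 35.83 [0.4696 0.2884 0.1782] op 0.57 F [-0.7  0.6 -0.7] ff 31.1
[-1.18  0.91  0.54  1.69  0.41  1.12 -0.73]
z 0.08099999999999999 f 3.714033811433165
 t 37.77 [0.47   0.2894 0.1196] op 0.578 F [-0.3  0.8  2.3] ff 31.3
open t 38.07 [0.4699 0.2894 0.1191] op 0.741 F [-0.  -0.2 -0.4] ff 0.0
clear t 39.63 [0.45   0.3777 0.2987] op 0.737 F [ 0.3 -0.3 -1.4] ff 0.0
plate centre px [166.18152402 208.2882233 ] expected rim centre [161.44943305 208.31082991]
[[116 210 246 ... 249 250 250]
 [150 227 248 ... 238 247 251]
 [189 237 246 ... 226 229 248]
 ...
 [250 248 250 ... 252 250 240]
 [251 249 246 ... 251 243 235]
 [252 251 246 ... 243 231 243]]
```

Run:
```python
from h import *
im=cv2.imread("pics/s0.png");b=cv2.imread("pics/top0.png")
d=cv2.absdiff(im,b).max(2)[192:226,146:184]
m=((d>12)*255).astype(np.uint8)
for r in m: print("".join(".#"[v>0] for v in r))
cs,_=cv2.findContours(m,0,2);c=max(cs,key=cv2.contourArea);(x,y),r=cv2.minEnclosingCircle(c);print(x+146,y+192,r)
print(onz("top",x+146,y+192,.109),ST)
```

```text
Traceback (most recent call last):
TypeError: string indices must be integers, not 'numpy.bool'
```

Run:
```python
from h import *
im=cv2.imread("pics/s0.png");b=cv2.imread("pics/top0.png")
d=cv2.absdiff(im,b).max(2)[192:226,146:184]
m=((d>12)*255).astype(np.uint8)
for r in m: print("".join(".#"[int(v>0)] for v in r))
ys,xs=np.nonzero(m);print("bbox",xs.min()+146,xs.max()+146,ys.min()+192,ys.max()+192)
print("expected rim",proj("top",[*ST,.109]),"base",proj("top",[*ST,.045]),"rim r px",.0275*461.7/1.275)
```

```text
......................................
......................................
...............####...................
...........##########.................
..........############................
.........##############...............
........###############...............
........###############...............
.......##################.............
.......##########....#####............
.......#########......#####...........
.......########.......#####...........
.......########.......######..........
.......#########......######..........
.......#########.....########.........
........#########...#########.........
........##########...########.........
........##########....#######.........
........#########.....######..........
.........########....#######..........
.........#########..#######...........
..........#################...........
..........################............
............############..............
.............#########................
......................................
......................................
......................................
......................................
......................................
......................................
......................................
......................................
......................................
bbox 153 174 194 216
expected rim [161.44943305 208.31082991] base [165.97975317 208.28918722] rim r px 9.958235294117648
```

```bash
python3 -c "
from h import *
stat(); print(ticket.finish_job())"
```

```text
t 39.98 [0.4503 0.3782 0.299 ] op 0.74 F [0.4 0.3 0.9] ff 0.0
the job is handed in; nothing more can be done
None
```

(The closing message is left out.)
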